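# Space tiles on a kiln shelf with a step gauge

## Robot

A 6-joint arm with a two-finger parallel gripper is mounted at the origin on the work surface. World frame = base frame: x ahead of the robot, y to its left, z up, the work surface at z = 0. Lengths are in mm, angles in rad, forces in N, time in s.
With the tool pointing down it reaches from about 275 to 775 mm from the base axis. Payload 14.6 kg.
Tool frame: the origin (TCP) lies midway between the tips of the shut fingers; the grasp point (between the pads) lies 19 mm behind it; x points along the fingers, y is the direction in which the jaws open and shut, and the axes are right-handed (so a half turn about x gives the same grasp; the last joint's range is limited). The gripper opens to 85 mm and grips with 20 to 120 N. Pads are 22 mm wide; open, the fingers measure 114 mm over their backs; the gripper's body (76 mm by 85 mm) begins 54 mm behind the grasp point. The pads swing forward as they close: fully open they stand 13 mm farther back than shut.
Start: joints at [-1.403, 0.263, -0.048, 1.259, 0, 1.415], TCP at [166.536, -497.89, 231.278] pointing down, gripper open.
Joint ranges: [-2.65, 2.65], [-0.89, 1.7], [-1.18, 1.37], [-2.13, 2.11], [-1.35, 1.29], [-3.14, 3.14]. Speed limits (rad/s): [1.89, 1.89, 2.57, 2.79, 3.14, 3.14].

## Interface

Orientations are given as [roll, pitch, yaw] about the fixed x, y, z axes, in that order (R = Rz(yaw) Ry(pitch) Rx(roll)).
In Python, from rig import robot gives the robot as it stands.
- The arm moves only by the shell command python3 -m inch 'ROWS' [FORCE]. ROWS is JSON, a list of rows, each a list of 3 entries, a list of its own where there are three numbers: the shift along the tool's x, y, z in units of 30 mm (1.0 is 30 mm), then the turn about the tool's x in units of 6 degrees (1.0 is 6 degrees), then the closure, from 0 (fully open) to 1 (shut). In form: [[[tx, ty, tz], yaw, grip], ...]. A call has 1 to 5 rows; each row shifts and turns the commanded pose from where the row before left it, along the tool's axes as they then stand; what a row does not reach is not made up. A row lasts 1/12 s, in which the tool goes at most 41.7 mm and 7.16 degrees, less where a joint would pass 70% of its speed; a pose out of reach is approached as far as the arm can. A call is refused whole if a number of a shift passes 1 or a number of a turn 1, either way. A call with a gripper value outside its range is refused whole. The fingers move at their own pace and stop on an object; FORCE is the grip in N (left out, the last holds). Time passes only in rows, so rows that do not move let the fingers close. It gives the time, the measured TCP pose, the force and the opening at its end, in the units of the state.
- robot.sense(): the state, without advancing time (a new reading comes with each control period).
- robot.grab_frame(name): name is "scene" or "top"; returns (picture, depth): 420x560x3 uint8, red, green, blue; 420x560 float32, mm along the optical axis (not along the pixel's ray), 0 where there is no reading.
- robot.camera_params(name): a dict with "intrinsics" (3x3 intrinsics, pixels), "R" (3x3) and "t" (3): a world point X has camera coordinates R X + t. Camera axes: x right, y down, z forward; pixel columns grow to the right and rows downward; lengths in mm; the calibration is good to about 2 mm. A picture is of the moment at which its call begins. camera_params takes no time and is no camera call.
- robot.sign_off(): hands the job in, once; it reports no verdict.
The state is a dict: "time_s": time; "joint_positions": joint angles; "joint_vel": joint speeds; "joint_efforts": joint torques, N m; "position": TCP position; "tcp_rot": TCP orientation; "force": force on the tool from outside, world axes, zero at the start; "ft_torque": the same for the moment, N m; "grip_width": finger opening in mm.
Only numpy, scipy, OpenCV 4.12 (cv2) and the standard library are available. Lean on these libraries where they do the work, as an engineer would, in place of code of your own. Each camera call takes 0.05 s, during which the arm holds its last target.

## Task

On the pale kiln shelf, space the two terracotta tiles evenly with the wooden two-toed spacing gauge: set it astride each tile in turn, the one nearer the stop bar first, and gently draw that tile towards the stop bar until the gauge's leading toe just meets the bar, or for the second tile just meets the first tile. Move the tiles only with the gauge, never with the fingers, keeping them square to the bar and in a row, then stand the gauge upright on the bench, clear of the shelf, and let go.

Things in the scene. Friction and masses are not known exactly. Their poses are not given: they have to be found in the camera images.
- stop (a point): Stop bar across one end of the fixed pale kiln shelf (slab 180 x 360 x 20 mm on the bench): 140 mm long, 24 thick, 25 high. Point at the middle of the foot of its inner face, on the shelf's upper surface, 20 mm above the bench. y points out through the bar along the row, x along the bar, z up; tiles lie on the -y side, where the shelf goes on for 320 mm
- tile1_mid (a point): Loose terracotta tile nearer the stop bar, 110 mm long (x, across the row), 40 mm wide (y, along the row), 16 mm thick, lying flat on the shelf, 0.10 to 0.21 kg; point at its centre, axes near those of the stop. Between 60 and 80 mm of empty shelf lies between bar and tile at the start
- tile2_mid (a point): Second tile, the same, farther from the stop bar; point at its centre. 60 to 86 mm of empty shelf lies between the tiles at the start. A tile drawn along by the gauge's trailing toe ends 42 mm from whatever the leading toe meets
- gauge_mid (a point): Loose wooden H-shaped gauge, 0.12 kg, 90 mm high; point at its centre, 45 mm above its foot, z up. Two toes 70 (x) x 16 (y) mm, 34 high, 66 mm apart inside along y (98 over all), joined by a bridge 30 mm wide (x), underside 22 mm up. Grip: central post 36 (x) x 28 (y) mm, 34 to 90 mm up. Same both ways round. Not the float near it: same post, solid rectangular base
There are look-alikes about, which are no part of the job. What is shaped like the part that bears tile1_mid but purple or turquoise is not meant.

How it is judged (in metres and radians):
On the way, in this order (a step that is already met when the one before it is completed fails the run):
1. with the gauge astride it, the first tile stands one gap (42 mm, give or take 12) from the stop bar (y of tile1_mid in the frame of stop between -0.074 and -0.05 m and horizontal distance between gauge_mid and tile1_mid below 0.03 m and z of gauge_mid in the frame of tile1_mid below 0.05 m), for 0.1 s.
2. with the gauge astride it, the second tile stands one gap (42 mm, give or take 12) from the first (y of tile1_mid in the frame of stop between -0.074 and -0.05 m and y of tile2_mid in the frame of tile1_mid between -0.094 and -0.07 m and horizontal distance between gauge_mid and tile2_mid below 0.03 m and z of gauge_mid in the frame of tile2_mid below 0.05 m), for 0.1 s.
At the end, for the whole second after the job is handed in: Both tiles lie flat on the shelf at rest, 42 mm (give or take 12) between bar and first tile and between the tiles, square to the bar within 11 degrees and within 35 mm of the row's middle line; the gauge stands upright (within 10 degrees) at rest on the bench, not on the shelf (y of tile1_mid in the frame of stop between -0.074 and -0.05 m and y of tile2_mid in the frame of tile1_mid between -0.094 and -0.07 m and angle between the y axis of each of tile1_mid, tile2_mid and the y axis of stop, either way round below 0.2 rad and x of tile1_mid in the frame of stop between -0.035 and 0.035 m and z of tile1_mid in the frame of stop between 0.003 and 0.013 m and linear speed of each of tile1, tile2, gauge below 0.02 m/s and x of tile2_mid in the frame of stop between -0.035 and 0.035 m and z of tile2_mid in the frame of stop between 0.003 and 0.013 m and height (world z) of gauge_mid between 0.037 and 0.053 m and angle between gauge_mid's own z axis and vertical below 0.17 rad); the robot touches nothing.
It fails at once if the fingers push on the first tile (contact force between the fingers and tile1 above 1 N).
It fails at once if the fingers push on the second tile (contact force between the fingers and tile2 above 1 N).
It also fails if it takes over 59 s, if anything falls off the work surface, if the arm or the gripper's body presses on something with over 40 N, if the wrist force passes 120 N, or if a joint passes its speed limit or range.

## Working session

There is one attempt and no reset: what is moved stays moved. The work goes in short steps, Python scripts to look and compute and a shell command to move; the robot and the scene stay as the last step left them, time stands still between calls to the robot, and variables do not carry over. Pictures are saved under pics/ and viewed, and the job is handed in when it is done.

```bash
mkdir -p pics; ls
python3 - <<'E'
from rig import robot
import cv2, numpy as np
s=robot.sense(); print(s)
for n in("scene","top"):
    p,d=robot.grab_frame(n); cv2.imwrite(f"pics/{n}0.png",p[:,:,::-1]); np.savez(f"{n}0.npz",p=p,d=d)
    c=robot.camera_params(n); print(n,c)
E
```

```text
pics
{'time_s': 0.0, 'joint_positions': array([-1.40329219e+00,  2.63528013e-01, -4.89462592e-02,  1.25945196e+00,
       -1.18953109e-05,  1.41546984e+00]), 'joint_vel': array([-0.00036188,  0.00119769, -0.00047147, -0.00167883, -0.00039154,
        0.00038744]), 'joint_efforts': array([-1.02959642e-03, -6.37611365e+01,  3.84567940e+01,  1.36183173e-02,
       -2.80208138e-05,  5.27009860e-06]), 'position': array([ 166.48512938, -497.58533737,  230.8190641 ]), 'tcp_rot': array([-1.71559555,  1.56966635,  1.74882774]), 'force': array([ 0.00797   , -1.16578002,  0.65552439]), 'ft_torque': array([-0.03125995,  0.04862196, -0.02307087]), 'grip_width': 85.31182420953874}
scene {'intrinsics': array([[519.48710428,   0.        , 276.55759235],
       [  0.        , 519.48710428, 207.42082807],
       [  0.        ,   0.        ,   1.        ]]), 'R': array([[ 0.85714542,  0.51503079, -0.00670838],
       [ 0.40912653, -0.68869003, -0.59859964],
       [-0.31291724,  0.51034236, -0.80102027]]), 't': array([-456.06052084, -160.83986893, 1471.16312314])}
top {'intrinsics': array([[458.99636817,   0.        , 274.54911208],
       [  0.        , 458.99636817, 214.23404659],
       [  0.        ,   0.        ,   1.        ]]), 'R': array([[-0.01379904, -0.99950749, -0.0281845 ],
       [-0.99661468,  0.0160329 , -0.08063576],
       [ 0.08104792,  0.02697639, -0.99634507]]), 't': array([ 55.53641992, 548.05268023, 996.47340675])}
```

View pics/scene0.png

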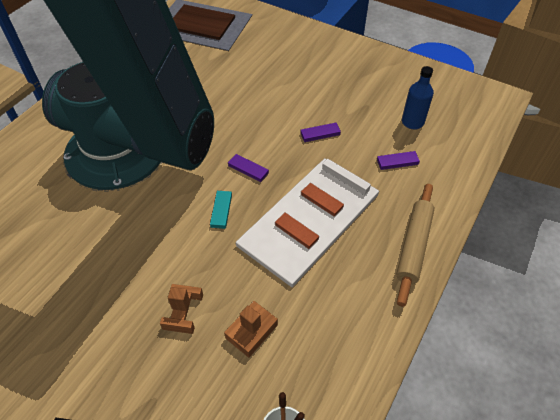

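View pics/top0.png

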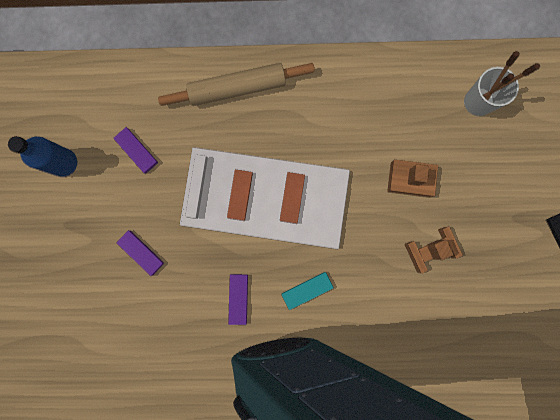

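The scene view shows the H-shaped gauge at about (181,308) and the float with the solid base at (251,328). In the top view they are at (435,249) and (415,178). The red tiles are at top (240,195) and (292,198), with the stop bar at (197,187). The purple and turquoise blocks are look-alikes. I'll confirm with crops and measure.

```bash
cat > h.py <<'E'
import numpy as np, cv2
from rig import robot
C={n:robot.camera_params(n) for n in("scene","top")}
def ray(n,uv):
    c=C[n];K=np.array(c["intrinsics"]);R=np.array(c["R"]);t=np.array(c["t"])
    o=-R.T@t; d=R.T@np.linalg.inv(K)@np.array([uv[0],uv[1],1.]); return o,d
def onz(n,uv,z):
    o,d=ray(n,uv); return o+d*(z-o[2])/d[2]
def tri(a,b):  # scene px, top px
    o1,d1=ray("scene",a);o2,d2=ray("top",b)
    s=np.linalg.lstsq(np.c_[d1,-d2],o2-o1,rcond=None)[0]
    p,q=o1+s[0]*d1,o2+s[1]*d2
    return (p+q)/2,np.linalg.norm(p-q)
def cloud(n,d):
    c=C[n];K=np.array(c["intrinsics"]);v,u=np.indices(d.shape)
    P=np.stack([(u-K[0,2])/K[0,0]*d,(v-K[1,2])/K[1,1]*d,d],-1)
    return (P-np.array(c["t"]))@np.array(c["R"])
def redmask(p):
    h=cv2.cvtColor(p,cv2.COLOR_RGB2HSV)
    return h
E
python3 - <<'E'
from h import *
s=np.load("scene0.npz");t=np.load("top0.npz")
a=cv2.resize(s["p"][270:370,140:300],None,fx=4,fy=4,interpolation=cv2.INTER_CUBIC)[:,:,::-1]
b=cv2.resize(t["p"][140:290,370:500],None,fx=4,fy=4,interpolation=cv2.INTER_CUBIC)[:,:,::-1]
c=cv2.resize(t["p"][140:260,170:360],None,fx=4,fy=4,interpolation=cv2.INTER_CUBIC)[:,:,::-1]
cv2.imwrite("pics/cs.png",a);cv2.imwrite("pics/ct.png",b);cv2.imwrite("pics/csh.png",c)
P=cloud("top",t["d"])
# tiles: red
for n,z in(("top",t),("scene",s)):
    h=cv2.cvtColor(z["p"],cv2.COLOR_RGB2HSV)
    m=((h[...,0]<12)&(h[...,1]>120)&(h[...,2]>60)).astype(np.uint8)
    cs,_=cv2.findContours(m,cv2.RETR_EXTERNAL,cv2.CHAIN_APPROX_NONE)
    for k in cs:
        if cv2.contourArea(k)>150: print(n,cv2.contourArea(k),cv2.minAreaRect(k),z["p"][int(k[:,0,1].mean()),int(k[:,0,0].mean())])
for uv in((240,195),(292,198),(197,187),(320,200),(447,243),(420,255),(435,249),(400,280)): print(uv,P[uv[1],uv[0]].round(1))
E
```

```text
top 793.5 ((292.0167541503906, 197.19625854492188), (17.483718872070312, 48.97989273071289), 9.162346839904785) [137  82  55]
top 791.0 ((239.51351928710938, 194.41891479492188), (17.59069061279297, 48.66210174560547), 9.462322235107422) [144  87  63]
scene 625.0 ((296.25433349609375, 229.84683227539062), (43.75930404663086, 16.048479080200195), 35.311214447021484) [161  85  55]
scene 565.5 ((321.3255920410156, 198.76951599121094), (42.57114791870117, 15.062875747680664), 32.905242919921875) [161  85  56]
scene 629.5 ((199.73077392578125, 24.34615707397461), (54.91251754760742, 15.689291000366211), 11.309932708740234) [64 37 25]
(240, 195) [591.7 122.7  34.7]
(292, 198) [582.9   8.2  36.4]
(197, 187) [609.7 216.1  45.1]
(320, 200) [579.2 -54.2  20.1]
(447, 243) [ 478.7 -305.5   91.3]
(420, 255) [ 454.4 -266.9   31.7]
(435, 249) [ 466.9 -282.5   85.8]
(400, 280) [ 399.3 -229.4    0.8]
```

View pics/cs.png

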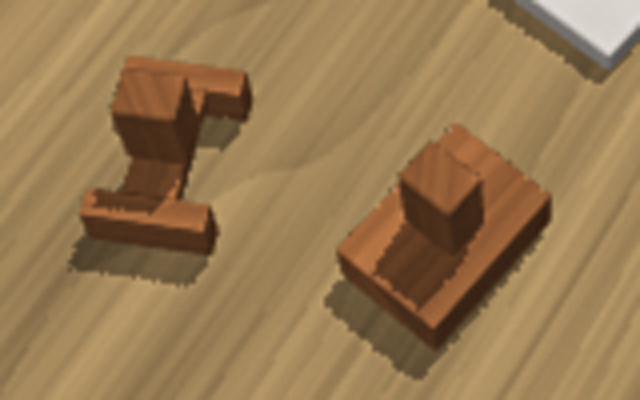

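View pics/ct.png

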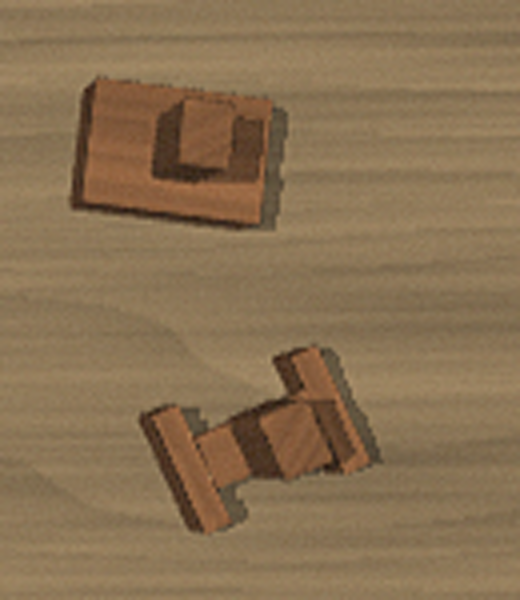

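View pics/csh.png

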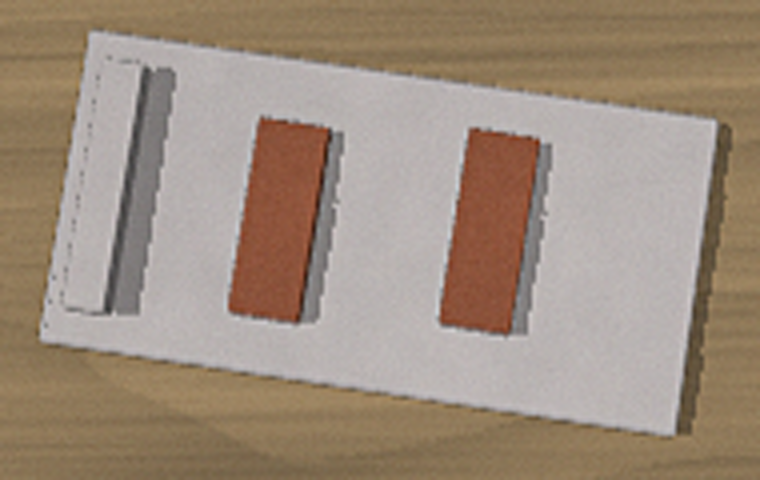

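The crops confirm it. The lower-right piece in the top view (and left in the scene view) has two separate toes joined by a narrow bridge, so it's the gauge. The other has a solid base and is the float. Next I'll get the poses.

Run:
```python
from h import *
s=np.load("scene0.npz");t=np.load("top0.npz")
# depth clouds, gauge
for n,z,roi in(("top",t,(220,280,395,475)),("scene",s,(275,340,155,210))):
    P=cloud(n,z["d"]); v0,v1,u0,u1=roi
    Q=P[v0:v1,u0:u1].reshape(-1,3)
    for lo,hi in((80,100),(25,45)):
        q=Q[(Q[:,2]>lo)&(Q[:,2]<hi)]
        print(n,lo,len(q),"med",np.median(q,0).round(1),cv2.minAreaRect(q[:,:2].astype(np.float32)))
# tri of tile tops & corners by rays
def tiles(n,z):
    h=cv2.cvtColor(z["p"],cv2.COLOR_RGB2HSV)
    m=((h[...,0]<12)&(h[...,1]>120)&(h[...,2]>(115 if n=="top" else 130))).astype(np.uint8)
    cs,_=cv2.findContours(m,cv2.RETR_EXTERNAL,cv2.CHAIN_APPROX_NONE)
    return [k[:,0].astype(float) for k in cs if cv2.contourArea(k)>300 and k[:,0,1].mean()>100]
for n,z in(("top",t),("scene",s)):
    for k in tiles(n,z):
        w=np.array([onz(n,p,36)[:2] for p in k],np.float32); print(n,"tile",cv2.minAreaRect(w), k.mean(0))
a=[cv2.minAreaRect(k.astype(np.float32))[0] for k in tiles("scene",s)]; b=[cv2.minAreaRect(k.astype(np.float32))[0] for k in tiles("top",t)]
for x in a:
  for y in b:
    print("tri",tri(x,y))
# bar top & shelf from depth
P=cloud("top",t["d"])[140:260,170:360].reshape(-1,3)
q=P[(P[:,2]>41)&(P[:,2]<50)&(P[:,1]>170)]; print("bar",len(q),np.median(q,0),cv2.minAreaRect(q[:,:2].astype(np.float32)))
q=P[(P[:,2]>14)&(P[:,2]<26)]; print("shelf",np.median(q[:,2]),cv2.minAreaRect(q[:,:2].astype(np.float32)))
for name,c in(("bar inner top hi",(170+142/4,140+66/4)),("bar inner lo",(170+108/4,140+313/4)),("bar outer hi",(170+104/4,140+60/4)),("outer lo",(170+65/4,140+307/4))): print(name,onz("top",c,45).round(1))
for c in((88,30),(716,121),(674,435),(40,340)): print("shelf corner",onz("top",(170+c[0]/4,140+c[1]/4),20).round(1))
```

```text
top 80 258 med [ 466.5 -297.1   89.7] ((465.3625793457031, -298.1966247558594), (36.40226364135742, 27.894962310791016), 22.373769760131836)
top 25 716 med [ 463.  -279.5   34. ] ((465.47869873046875, -298.4293212890625), (70.52202606201172, 99.45820617675781), 22.27289390563965)
scene 80 230 med [ 466.6 -300.6   89.1] ((465.47467041015625, -298.5561218261719), (35.824310302734375, 29.96268081665039), 22.649980545043945)
scene 25 619 med [ 473.1 -321.6   33.7] ((465.9652099609375, -299.0516357421875), (70.37897491455078, 99.52897644042969), 23.06002426147461)
top tile ((584.8004760742188, 8.289484024047852), (38.00763702392578, 107.96778106689453), 79.92425537109375) [291.87401575 197.25984252]
top tile ((592.9005126953125, 124.34186553955078), (37.58537673950195, 107.47110748291016), 80.20818328857422) [239.208 194.312]
scene tile ((584.111328125, 7.730106353759766), (37.17660140991211, 106.44436645507812), 80.07849884033203) [296.72941176 228.77647059]
scene tile ((591.8915405273438, 123.7689437866211), (37.22694396972656, 107.34523010253906), 80.41463470458984) [322.22352941 197.6
[... 197 characters left out ...]
599.88398254,  25.92110629, 145.86590542]), np.float64(65.0386696614881))
tri (array([592.64200206, 124.30740155,  35.24220831]), np.float64(0.5671165299153219))
bar 679 [612.19287949 219.98745804  44.89103354] ((612.263671875, 220.04287719726562), (25.19161033630371, 139.5578155517578), 80.58865356445312)
shelf 20.011749132014604 ((587.7848510742188, 70.31132507324219), (360.4978332519531, 180.19534301757812), 80.61903381347656)
bar inner top hi [677.2 197.2  45. ]
bar inner lo [541.  216.1  45. ]
bar outer hi [680.9 218.3  45. ]
outer lo [544.6 239.7  45. ]
shelf corner [703.7 232.4  20. ]
shelf corner [ 645.  -120.3   20. ]
shelf corner [470.4 -92.6  20. ]
shelf corner [528.3 259.2  20. ]
```

```bash
cat >> h.py <<'E'
from scipy.spatial.transform import Rotation as Ro
STOP=np.array([610.3,208.2,20.]); PH=np.deg2rad(80.6)
EY=np.array([np.cos(PH),np.sin(PH),0]); EX=np.array([np.sin(PH),-np.cos(PH),0])
def instop(p): r=np.array(p)-STOP; return np.array([r@EX,r@EY,r[2]]).round(1)
def fromstop(x,y,z): return STOP+EX*x+EY*y+np.array([0,0,z])
def plan(target,jawdeg=None,yawfirst=True):
    s=robot.sense(); R=Ro.from_euler("xyz",s["tcp_rot"]).as_matrix()
    a=np.degrees(np.arctan2(R[1,1],R[0,1])); d=np.array(target)-s["position"]
    out=dict(t=round(s["time_s"],2),pos=s["position"].round(1),down=R[:,0].round(3),jaw=round(a,2),q6=s["joint_positions"][5].round(2),w=round(s["grip_width"],1),F=s["force"].round(1))
    if jawdeg is not None:
        # turn about tool x (down): + turns jaw clockwise seen from above
        k=(a-jawdeg+90)%180-90; out["turn_units"]=round(k/6,2)
        if yawfirst: R=R@Ro.from_euler("x",k,degrees=True).as_matrix()
    out["units_tool"]=(R.T@d/30).round(2); return out
E
python3 - <<'E'
from h import *
print(plan([465.5,-298.4,150],112.4))
print(instop([592.6,124.2,36]),instop([584.5,8.1,36]), fromstop(-3.8,-85.8,70),fromstop(7,-201.7,70))
E
```

```text
{'t': 0.1, 'pos': array([ 166.5, -497.6,  230.9]), 'down': array([-0.   ,  0.001, -1.   ]), 'jaw': np.float64(-71.51), 'q6': np.float64(1.42), 'w': 85.2, 'F': array([-0.3, -0.5,  0.8]), 'turn_units': np.float64(-0.65), 'units_tool': array([  2.7 ,  -2.34, -11.74])}
[ -3.7 -85.8  16. ] [   7.2 -201.6   16. ] [592.53765823 124.17274719  90.        ] [584.26315855   8.06511327  90.        ]
```

```bash
python3 -m inch '[[[0,0,0],-0.65,0],[[0,-0.2,-1],0,0],[[0,-0.2,-1],0,0],[[0,-0.2,-1],0,0],[[0.2,-0.2,-1],0,0]]' 60
python3 -m inch '[[[0.3,-0.2,-1],0,0],[[0.3,-0.2,-1],0,0],[[0.3,-0.2,-1],0,0],[[0.3,-0.2,-1],0,0],[[0.3,-0.2,-1],0,0]]'
python3 - <<'E'
from h import *
print(plan([465.5,-298.4,110],112.4))
E
```

```text
time_s: 0.52
position: [269.3, -429.4, 225.8]
tcp_rot: [1.585, 1.57, -1.166]
force: [0.9, -1.3, -0.4]
grip_width: 85.4
time_s: 0.93
position: [396.6, -343.9, 179.7]
tcp_rot: [-1.288, 1.57, 2.244]
force: [-0.8, -0.4, 0.0]
grip_width: 85.3
{'t': 0.93, 'pos': array([ 396.6, -343.9,  179.7]), 'down': array([-0.,  0., -1.]), 'jaw': np.float64(-67.6), 'q6': np.float64(1.88), 'w': 85.3, 'F': array([-0.8, -0.4,  0. ]), 'turn_units': np.float64(-0.0), 'units_tool': array([ 2.32, -0.53, -2.7 ])}
```

```bash
python3 -m inch '[[[0.5,-0.2,-0.9],0,0],[[0.5,-0.2,-0.9],0,0],[[0.5,-0.13,-0.9],0,0],[[0.2,0,0],0,0],[[0,0,0],0,0]]'
python3 - <<'E'
from h import *
print(plan([465.5,-298.4,43],112.4))
for n in("top","scene"):
    p,d=robot.grab_frame(n); cv2.imwrite(f"pics/{n}1.png",p[:,:,::-1])
E
```

```text
time_s: 1.35
position: [464.4, -298.2, 127.5]
tcp_rot: [-1.089, 1.568, 2.446]
force: [-0.4, 0.1, -0.0]
grip_width: 85.5
{'t': 1.35, 'pos': array([ 464.4, -298.2,  127.5]), 'down': array([-0.002,  0.002, -1.   ]), 'jaw': np.float64(-67.48), 'q6': np.float64(2.03), 'w': 85.5, 'F': array([-0.4,  0.1, -0. ]), 'turn_units': np.float64(0.02), 'units_tool': array([ 2.82,  0.03, -0.03])}
```

View pics/scene1.png

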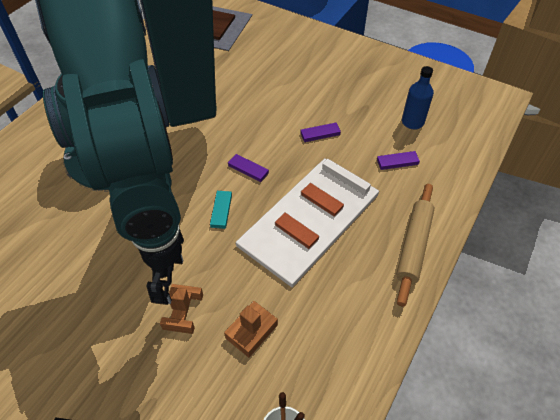

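The gripper is above the gauge at (165,285), with the fingers raised and the jaws running along the gauge's toe-to-toe axis. I'll lower it now.

```bash
python3 -m inch '[[[0.7,0,0],0,0],[[0.7,0,0],0,0],[[0.7,0,0],0,0],[[0.72,0,0],0,0],[[0,0,0],0,0]]'
python3 -m inch '[[[0,0,0],0,0.3],[[0,0,0],0,0.6],[[0,0,0],0,1],[[0,0,0],0,1],[[0,0,0],0,1]]' 60
python3 -m inch '[[[0,0,0],0,1],[[0,0,0],0,1],[[0,0,0],0,1],[[0,0,0],0,1],[[0,0,0],0,1]]'
python3 - <<'E'
from h import *
print(plan([465.5,-298.4,43],112.4))
for n in("top","scene"):
    p,d=robot.grab_frame(n); cv2.imwrite(f"pics/{n}2.png",p[:,:,::-1]);np.savez(f"{n}2.npz",p=p,d=d)
    cv2.imwrite(f"pics/{n}2c.png",cv2.resize(p[200:350,110:290] if n=="scene" else p[180:330,350:530],None,fx=4,fy=4)[:,:,::-1])
E
```

```text
time_s: 1.87
position: [462.5, -299.3, 42.3]
tcp_rot: [-1.083, 1.567, 2.448]
force: [-1.2, 0.3, -0.8]
grip_width: 85.2
time_s: 2.28
position: [464.8, -299.9, 45.7]
tcp_rot: [2.077, 1.569, -0.674]
force: [-3.3, 1.3, 10.2]
grip_width: 27.5
time_s: 2.7
position: [464.8, -299.9, 45.8]
tcp_rot: [1.953, 1.569, -0.797]
force: [-1.9, 0.5, 8.7]
grip_width: 27.7
{'t': 2.7, 'pos': array([ 464.8, -299.9,   45.8]), 'down': array([ 0.001, -0.001, -1.   ]), 'jaw': np.float64(-67.6), 'q6': np.float64(2.03), 'w': 27.7, 'F': array([-1.9,  0.5,  8.7]), 'turn_units': np.float64(-0.0), 'units_tool': array([ 0.09, -0.04, -0.04])}
```

View pics/scene2c.png

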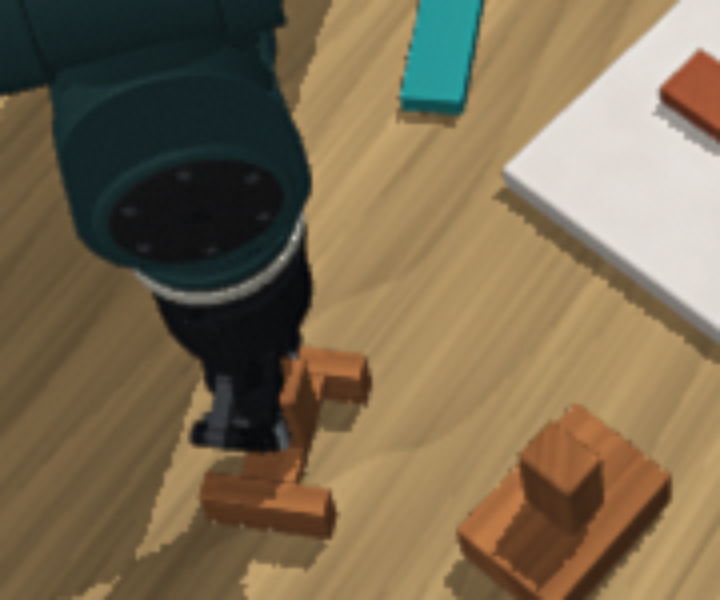

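The gauge is gripped at a width of 27.7 and the fingers clear the bridge. Joint 6 would pass its limit on the short turn, so I'll take the long way round, −24.7 units, since the gauge is the same both ways. I'll lift first.

```bash
python3 -m inch '[[[-0.3,0,0],0,1],[[-0.6,0,0],0,1],[[-0.8,0,0],0,1],[[-0.8,0,0],0,1],[[-0.5,0,0],-0.7,1]]' 60
for i in 1; do :; done
python3 -m inch '[[[0,0,0],-1,1],[[0,0,0],-1,1],[[0,0,0],-1,1],[[0,0,0],-1,1],[[0,0,0],-1,1]]'
python3 -m inch '[[[0,0,0],-1,1],[[0,0,0],-1,1],[[0,0,0],-1,1],[[0,0,0],-1,1],[[0,0,0],-1,1]]'
python3 -m inch '[[[0,0,0],-1,1],[[0,0,0],-1,1],[[0,0,0],-1,1],[[0,0,0],-1,1],[[0,0,0],-1,1]]'
python3 -m inch '[[[0,0,0],-1,1],[[0,0,0],-1,1],[[0,0,0],-1,1],[[0,0,0],-1,1],[[0,0,0],-1,1]]'
python3 -m inch '[[[0,0,0],-1,1],[[0,0,0],-1,1],[[0,0,0],-1,1],[[0,0,0],-1,1],[[0,0,0],0,1]]'
python3 - <<'E'
from h import *
print(plan(fromstop(-3.7,-85.8,115),80.6))
E
```

```text
time_s: 3.22
position: [464.8, -299.8, 137.7]
tcp_rot: [1.958, 1.569, -0.721]
force: [0.0, -0.8, -1.2]
grip_width: 27.1
time_s: 3.63
position: [464.4, -299.5, 135.5]
tcp_rot: [1.428, 1.57, -0.721]
force: [-0.1, -0.4, -1.6]
grip_width: 27.3
time_s: 4.05
position: [464.4, -299.5, 135.4]
tcp_rot: [0.933, 1.57, -0.691]
force: [-0.4, -0.4, -2.6]
grip_width: 27.3
time_s: 4.47
position: [464.5, -299.5, 135.4]
tcp_rot: [0.426, 1.57, -0.675]
force: [-0.9, 0.4, -2.0]
grip_width: 27.4
time_s: 4.88
position: [464.4, -299.5, 135.4]
tcp_rot: [-0.134, 1.57, -0.712]
force: [-0.4, 0.7, -1.2]
grip_width: 27.3
time_s: 5.3
position: [464.4, -299.5, 135.4]
tcp_rot: [-0.569, 1.57, -0.729]
force: [-0.4, 0.7, -1.5]
grip_width: 27.3
{'t': 5.3, 'pos': array([ 464.4, -299.5,  135.4]), 'down': array([ 0., -0., -1.]), 'jaw': np.float64(80.88), 'q6': np.float64(-0.56), 'w': 27.3, 'F': array([-0.4,  0.7, -1.5]), 'turn_units': np.float64(0.05), 'units_tool': array([1.000e-02, 1.463e+01, 1.910e+00])}
```

```bash
python3 -m inch '[[[0,0.5,0.1],0.05,1],[[0,1,0.13],0,1],[[0,1,0.13],0,1],[[0,1,0.13],0,1],[[0,1,0.13],0,1]]'
python3 -m inch '[[[0,1,0.13],0,1],[[0,1,0.13],0,1],[[0,1,0.13],0,1],[[0,1,0.13],0,1],[[0,1,0.13],0,1]]'
python3 -m inch '[[[0,1,0.13],0,1],[[0,1,0.13],0,1],[[0,1,0.13],0,1],[[0,0.7,0.13],0,1],[[0,0.3,0],0,1]]'
python3 -m inch '[[[0,0,0],0,1],[[0,0,0],0,1]]'
python3 - <<'E'
from h import *
print(plan(fromstop(-3.7,-85.8,115),80.6))
for n in("top","scene"):
    p,d=robot.grab_frame(n); cv2.imwrite(f"pics/{n}3.png",p[:,:,::-1]);np.savez(f"{n}3.npz",p=p,d=d)
cv2.imwrite("pics/s3c.png",cv2.resize(p[120:300,200:400],None,fx=3,fy=3)[:,:,::-1])
E
```

```text
time_s: 5.72
position: [505.6, -168.3, 135.3]
tcp_rot: [-0.285, 1.57, -0.459]
force: [1.2, 0.1, -1.3]
grip_width: 27.6
time_s: 6.13
position: [550.2, -23.5, 135.3]
tcp_rot: [-0.024, 1.57, -0.197]
force: [1.1, -0.6, -1.1]
grip_width: 27.6
time_s: 6.55
position: [586.3, 93.2, 135.0]
tcp_rot: [0.76, 1.57, 0.589]
force: [-0.4, -0.2, -0.7]
grip_width: 27.6
time_s: 6.72
position: [585.3, 90.4, 134.8]
tcp_rot: [-2.006, 1.57, -2.177]
force: [-1.0, -0.3, -1.4]
grip_width: 27.7
{'t': 6.72, 'pos': array([585.3,  90.4, 134.8]), 'down': array([-0., -0., -1.]), 'jaw': np.float64(80.23), 'q6': np.float64(0.19), 'w': 27.7, 'F': array([-1. , -0.3, -1.4]), 'turn_units': np.float64(-0.06), 'units_tool': array([-0.01,  1.15,  0.06])}
```

View pics/s3c.png

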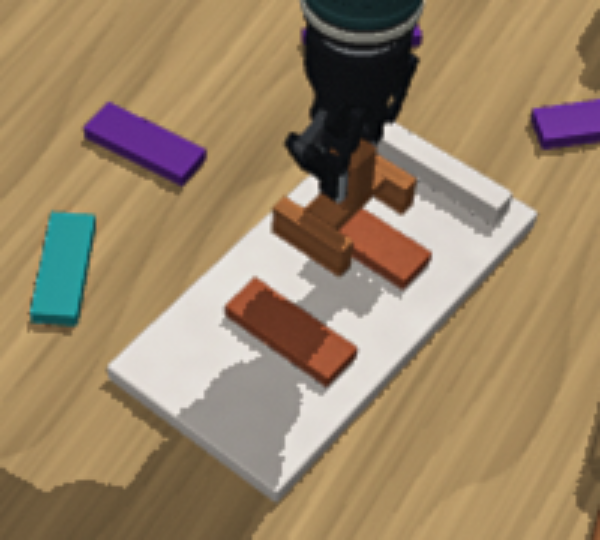

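View pics/top3.png

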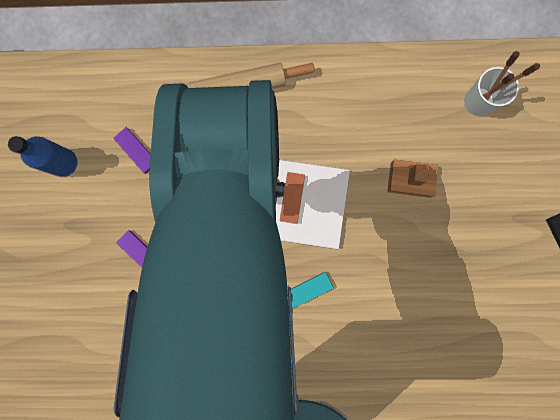

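The gauge hangs upright and square to the tiles, seen in the scene crop at about (335,210), and the arm blocks the top view. The transit stopped 35 mm short, so I'll finish it and measure the toes against the tile from scene depth.

```bash
python3 -m inch '[[[0.2,0.4,0.06],-0.06,1],[[0.2,0.5,0],0,1],[[0.1,0.25,0],0,1],[[0,0,0],0,1]]'
cat > look.py <<'E'
from h import *
import sys
tag=sys.argv[1]
s=robot.sense(); tcp=s["position"]
p,d=robot.grab_frame("scene"); cv2.imwrite(f"pics/{tag}.png",cv2.resize(p[120:300,200:400],None,fx=3,fy=3)[:,:,::-1])
P=cloud("scene",d)[120:300,200:400]; h=cv2.cvtColor(p[120:300,200:400],cv2.COLOR_RGB2HSV)
S=np.stack([(P-STOP)@EX,(P-STOP)@EY,P[...,2]],-1)
np.savez(tag+".npz",p=p,d=d)
print("tcp stop",instop(tcp),"tcpz",tcp[2].round(1),"t",s["time_s"],"F",s["force"].round(1),"w",s["grip_width"].round(1))
red=(h[...,0]<14)&(h[...,1]>110)&(abs(S[...,0])<110)&(S[...,1]>-330)&(S[...,1]<0)
# tiles: top at z~36
for lo,hi,nm in((30,41,"tiles"),(41,300,"gauge")):
    m=(red&(S[...,2]>lo)&(S[...,2]<hi)).astype(np.uint8)
    cs,n=None,None
    k,L=cv2.connectedComponents(m)
    for i in range(1,k):
        q=S[L==i]
        if len(q)>25: print(nm,len(q),"x",np.percentile(q[:,0],[1,99]).round(1),"y",np.percentile(q[:,1],[1,99]).round(1),"z",np.percentile(q[:,2],[2,50,98]).round(1), "ang",round(cv2.minAreaRect(q[:,:2].astype(np.float32))[2],1))
E
python3 look.py a1
python3 - <<'E'
from h import *
print(plan(fromstop(-3.7,-85.8,115),80.6))
E
```

```text
time_s: 7.15
position: [592.6, 126.0, 118.5]
tcp_rot: [-3.112, 1.569, 3.01]
force: [-0.0, -0.8, -2.0]
grip_width: 27.3
{'t': 7.2, 'pos': array([592.7, 125.3, 119. ]), 'down': array([-0.001, -0.   , -1.   ]), 'jaw': np.float64(80.72), 'q6': np.float64(0.24), 'w': 27.5, 'F': array([ 0.2, -0.9, -1.1]), 'turn_units': np.float64(0.02), 'units_tool': array([-0.53, -0.04,  0.  ])}Traceback (most recent call last):
  File "look.py", line 9, in <module>
    print("tcp stop",instop(tcp),"tcpz",tcp[2].round(1),"t",s["time_s"],"F",s["force"].round(1),"w",s["grip_width"].round(1))
                                                                                                    ^^^^^^^^^^^^^^^^^^^^^
AttributeError: 'float' object has no attribute 'round'
```

View pics/a1.png

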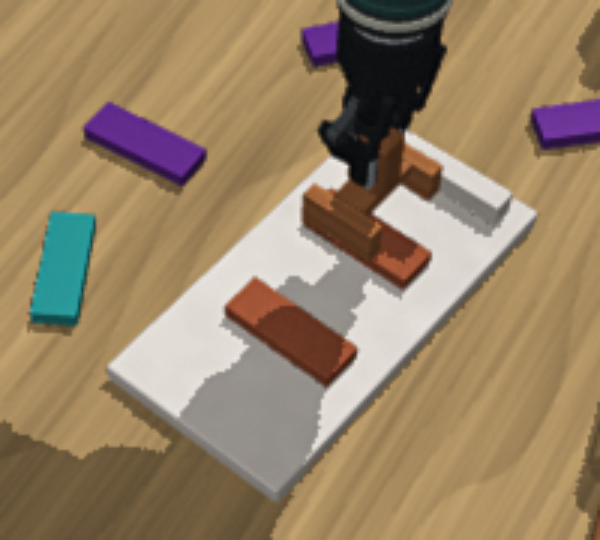

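```bash
sed -i 's/s\["grip_width"\].round(1)/round(s["grip_width"],1)/' look.py; python3 look.py a2
python3 - <<'E'
from h import *
print(plan(fromstop(-3.7,-85.8,115),80.6))
E
```

```text
tcp stop [ -3.8 -84.7  99. ] tcpz 119.0 t 7.2 F [ 0.2 -0.9 -1.1] w 27.5
tiles 223 x [-9.7 50.9] y [-107.1  -67. ] z [30.9 35.6 39.4] ang 88.8
tiles 625 x [-46.1  61. ] y [-223.  -182.8] z [30.8 35.6 39.9] ang 0.4
gauge 783 x [-35.7  31.7] y [-136.8  -39.5] z [ 76.1 105.9 163.2] ang 0.2
{'t': 7.25, 'pos': array([592.8, 124.8, 119.3]), 'down': array([-0.001, -0.   , -1.   ]), 'jaw': np.float64(80.7), 'q6': np.float64(0.24), 'w': 27.3, 'F': array([-0.8, -0.2, -0.5]), 'turn_units': np.float64(0.02), 'units_tool': array([-0.52, -0.02, -0.  ])}
```

The gauge spans y −137 to −39.5, centred near −88, and the tile spans −107 to −67, so it is centred over the tile. Lowering now.

```bash
python3 -m inch '[[[0.4,0,0],0,1],[[0.5,0,0],0,1],[[0.4,0,0],0,1],[[0.3,0,0],0,1],[[0.06,0,0],0,1]]'
python3 -m inch '[[[0,0,0],0,1]]'
python3 look.py a3
```

```text
time_s: 7.67
position: [592.3, 124.0, 68.6]
tcp_rot: [-2.85, 1.569, -3.014]
force: [-0.7, -0.6, -0.7]
grip_width: 27.4
time_s: 7.75
position: [592.8, 124.2, 69.7]
tcp_rot: [-2.804, 1.57, -2.967]
force: [-0.8, -0.2, -1.0]
grip_width: 27.1
tcp stop [ -3.5 -85.8  49.7] tcpz 69.7 t 7.75 F [-0.8 -0.2 -1. ] w 27.1
tiles 98 x [-59.  -29.3] y [-106.2  -77.5] z [31.5 35.6 39.8] ang 0.9
tiles 228 x [ 8.2 50.6] y [-106.4  -65.9] z [30.9 35.1 40.2] ang 89.7
tiles 62 x [-34.3  32.3] y [-139.3 -124.3] z [30.2 35.  40.8] ang 9.2
tiles 632 x [-45.5  61. ] y [-222.7 -183.6] z [30.9 35.5 39.8] ang 89.7
gauge 625 x [-34.1  32. ] y [-137.9  -40.1] z [ 42.   57.8 115.1] ang 0.2
```

View pics/a3.png

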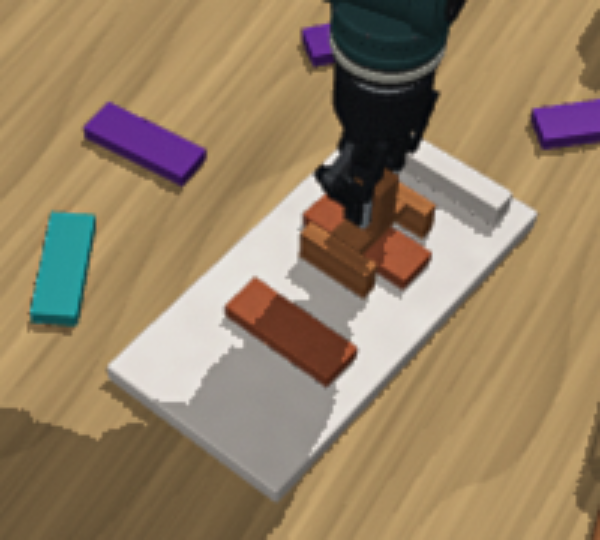

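```bash
python3 -m inch '[[[0.08,0.1,0],0,1],[[0,0.15,0],0,1],[[0,0.15,0],0,1],[[0,0.1,0],0,1],[[0,0.1,0],0,1]]'
python3 -m inch '[[[0,0.1,0],0,1],[[0,0.1,0],0,1],[[0,0.1,0],0,1],[[0,0.1,0],0,1],[[0,0.1,0],0,1]]'
python3 look.py a4
```

```text
time_s: 8.22
position: [596.1, 142.4, 67.8]
tcp_rot: [-0.856, 1.57, -1.018]
force: [-0.8, -2.6, -0.1]
grip_width: 27.4
time_s: 8.63
position: [598.4, 157.2, 67.5]
tcp_rot: [-1.546, 1.571, -1.71]
force: [-1.0, -3.1, 0.5]
grip_width: 27.4
tcp stop [ -3.4 -52.3  47.5] tcpz 67.5 t 8.6333 F [-1.  -3.1  0.5] w 27.4
tiles 106 x [-58.9 -27.7] y [-86.5 -50. ] z [32.  35.7 38.9] ang 3.6
tiles 28 x [ 8.2 32.1] y [-23.4  -8.8] z [30.4 34.4 39.9] ang 25.3
tiles 243 x [-33.   50.3] y [-104.6  -48. ] z [30.5 35.4 39.7] ang 0.1
tiles 630 x [-45.2  61. ] y [-222.7 -182.9] z [30.9 35.6 39.8] ang 88.8
gauge 585 x [-35.6  32.4] y [-104.8   -7.2] z [ 41.8  55.8 112.2] ang 89.6
```

View pics/a4.png

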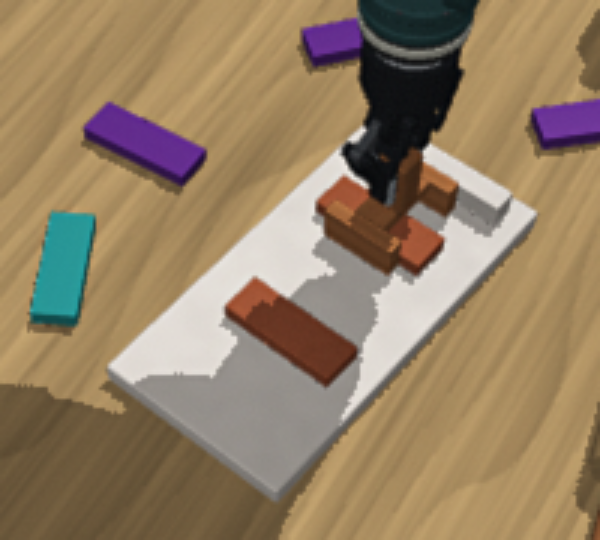

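The gauge is pushing the tile, which stays square, and the leading toe is 3 to 7 mm from the bar. I'll creep until the force rises.

```bash
python3 -m inch '[[[0,0.05,0],0,1],[[0,0.04,0],0,1],[[0,0,0],0,1]]'
python3 -m inch '[[[0,0.04,0],0,1],[[0,0,0],0,1]]'
```

```text
time_s: 8.93
position: [598.8, 159.9, 67.4]
tcp_rot: [1.832, 1.571, 1.669]
force: [-0.8, 0.6, -0.1]
grip_width: 27.3
time_s: 9.1
position: [598.9, 160.9, 67.4]
tcp_rot: [2.369, 1.57, 2.206]
force: [-0.2, -1.1, -0.8]
grip_width: 27.9
```

```bash
python3 -m inch '[[[0,0.04,0],0,1],[[0,0,0],0,1]]'
python3 -m inch '[[[0,0.04,0],0,1],[[0,0,0],0,1]]'
python3 look.py a5
```

```text
time_s: 9.27
position: [599.1, 161.7, 67.5]
tcp_rot: [-1.711, 1.57, -1.875]
force: [-0.2, -4.2, -0.2]
grip_width: 27.2
time_s: 9.43
position: [599.1, 161.9, 67.6]
tcp_rot: [-1.564, 1.568, -1.728]
force: [-2.6, -12.2, 3.6]
grip_width: 27.4
tcp stop [ -3.5 -47.5  47.6] tcpz 67.6 t 9.4333 F [ -2.6 -12.2   3.6] w 27.4
tiles 107 x [-58.4 -28.4] y [-82.4 -44.4] z [32.4 35.6 39.3] ang 0.9
tiles 27 x [ 9.5 32.7] y [-18.7  -4.6] z [30.4 35.8 40.8] ang 29.9
tiles 251 x [-34.5  50.1] y [-99.8 -43.5] z [30.4 35.7 40.8] ang 0.5
tiles 631 x [-45.8  61.4] y [-222.6 -183.1] z [30.6 35.7 39.8] ang 89.2
gauge 576 x [-36.6  31.9] y [-99.8  -2.7] z [ 42.2  55.6 113. ] ang 89.1
```

The force rose to 12 N, so the toe has met the bar. The tile's y extent is about −82 to −44, a gap of roughly 42 to 44. I'll back off 10 mm to centre the gauge, lift straight up and go to tile 2.

```bash
python3 -m inch '[[[0,-0.1,0],0,1],[[0,-0.15,0],0,1],[[0,-0.1,0],0,1],[[-0.2,0,0],0,1],[[-0.4,0,0],0,1]]'
python3 -m inch '[[[-0.6,0,0],0,1],[[-0.6,0,0],0,1],[[-0.2,-0.3,0.05],0,1],[[0,-0.7,0.1],0,1],[[0,-0.9,0.1],0,1]]'
python3 -m inch '[[[0,-1,0.1],0,1],[[0,-1,0],0,1],[[0,-0.6,0],0,1],[[0,-0.25,0],0,1],[[0,0,0],0,1]]'
python3 look.py b1
python3 - <<'E'
from h import *
print(plan(fromstop(7,-202,115),80.6))
E
```

```text
time_s: 9.9
position: [596.9, 152.6, 84.9]
tcp_rot: [-3.022, 1.569, 3.098]
force: [-0.1, 0.4, -2.4]
grip_width: 27.4
time_s: 10.32
position: [596.1, 95.3, 127.8]
tcp_rot: [0.498, 1.57, 0.337]
force: [-0.5, 0.6, -1.5]
grip_width: 27.1
time_s: 10.73
position: [584.6, 8.8, 127.4]
tcp_rot: [-2.977, 1.571, 3.141]
force: [0.7, 0.3, -0.6]
grip_width: 27.2
tcp stop [   7.3 -200.9  107.4] tcpz 127.4 t 10.7333 F [ 0.7  0.3 -0.6] w 27.2
tiles 488 x [-47.6  49.9] y [-84.4 -42.5] z [30.5 35.6 40.1] ang 0.1
tiles 290 x [-5.  61.6] y [-222.9 -183.4] z [31.  35.9 39.7] ang 88.1
gauge 848 x [-23.3  42.6] y [-252.2 -155.9] z [ 85.1 114.6 172.1] ang 0.8
{'t': 10.78, 'pos': array([584.8,  10. , 127.4]), 'down': array([-0.,  0., -1.]), 'jaw': np.float64(80.58), 'q6': np.float64(0.04), 'w': 27.3, 'F': array([ 1.1,  0.2, -1.9]), 'turn_units': np.float64(-0.0), 'units_tool': array([-0.25, -0.08, -0.01])}
```

View pics/b1.png

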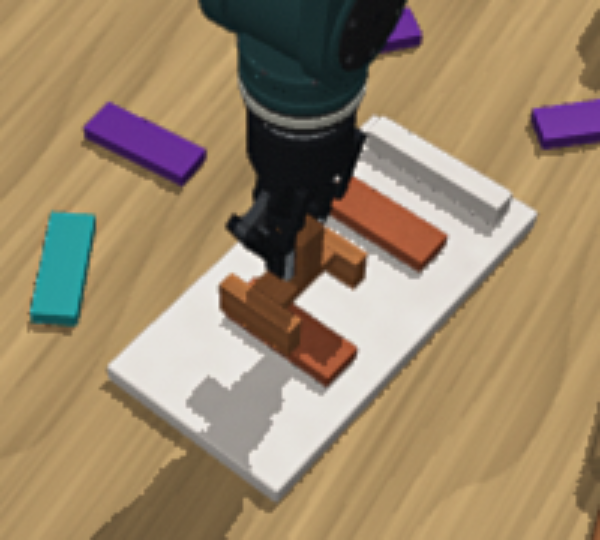

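Tile 1 now lies at y −84 to −42.5, square to the bar, and the gauge is centred over tile 2 (gauge −204, tile −203). Lowering.

```bash
python3 -m inch '[[[0.4,0,0],0,1],[[0.6,0,0],0,1],[[0.5,0,0],0,1],[[0.35,0,0],0,1],[[0.1,0,0],0,1]]'
python3 -m inch '[[[0,0,0],0,1],[[0,0,0],0,1]]'
python3 look.py b2
```

```text
time_s: 11.2
position: [584.2, 11.8, 67.3]
tcp_rot: [3.038, 1.568, 2.876]
force: [-1.2, 0.7, -1.4]
grip_width: 26.9
time_s: 11.37
position: [585.2, 11.1, 69.4]
tcp_rot: [0.46, 1.57, 0.298]
force: [1.0, -0.0, -0.7]
grip_width: 27.3
tcp stop [   7.4 -198.5   49.4] tcpz 69.4 t 11.3667 F [ 1.  -0.  -0.7] w 27.3
tiles 406 x [-34.8  49.8] y [-83.5 -43. ] z [30.9 35.5 40. ] ang 1.2
tiles 95 x [-47.2 -17.3] y [-221.6 -197.6] z [31.3 35.2 39.1] ang 1.5
tiles 29 x [20.3 42.8] y [-168.9 -153.7] z [30.6 35.7 40.6] ang 27.2
tiles 254 x [18.9 61.3] y [-223.2 -183.5] z [30.6 35.8 39.5] ang 0.2
tiles 65 x [-21.3  43.3] y [-250.9 -236.9] z [30.2 35.2 40.4] ang 10.1
gauge 673 x [-24.3  42.8] y [-250.5 -153.5] z [ 42.8  57.4 114.8] ang 1.1
```

View pics/b2.png

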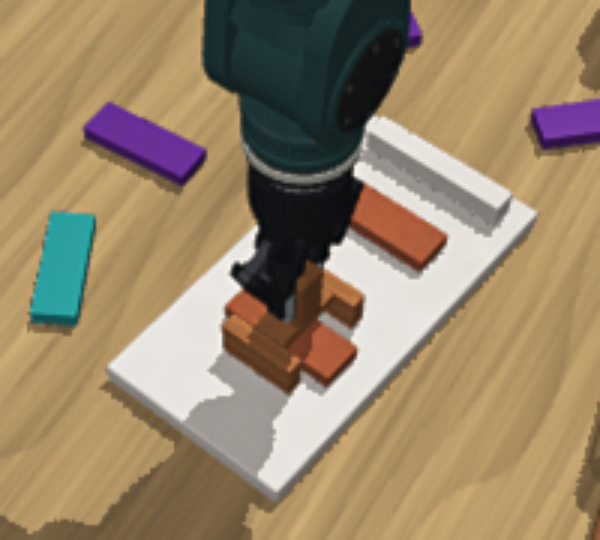

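The gauge sits astride tile 2. From TCP readings, contact with tile 1 should come at TCP y ≈ −129.5 (scene depth puts it at −128.5). I'll stop at about −131, because tile 1 is loose.

```bash
python3 -m inch '[[[0.06,0.1,0],0,1],[[0,0.15,0],0,1],[[0,0.2,0],0,1],[[0,0.15,0],0,1],[[0,0.13,0],0,1]]'
python3 -m inch '[[[0,0.13,0],0,1],[[0,0.13,0],0,1],[[0,0.13,0],0,1],[[0,0.13,0],0,1],[[0,0.13,0],0,1]]'
python3 -m inch '[[[0,0.13,0],0,1],[[0,0.13,0],0,1],[[0,0.13,0],0,1],[[0,0.1,0],0,1],[[0,0.1,0],0,1]]'
python3 -m inch '[[[0,0.05,0],0,1],[[0,0,0],0,1]]'
python3 look.py b3
```

```text
time_s: 11.83
position: [588.7, 32.6, 67.4]
tcp_rot: [-0.751, 1.57, -0.914]
force: [-0.5, -0.8, 0.4]
grip_width: 27.2
time_s: 12.25
position: [591.7, 51.7, 67.2]
tcp_rot: [-1.532, 1.571, -1.696]
force: [-0.2, -2.1, -0.3]
grip_width: 27.2
time_s: 12.67
position: [594.5, 69.1, 67.2]
tcp_rot: [-2.687, 1.571, -2.85]
force: [-0.7, -1.0, 0.3]
grip_width: 27.4
time_s: 12.83
position: [594.8, 70.7, 67.1]
tcp_rot: [1.825, 1.57, 1.662]
force: [-0.3, -0.1, -1.4]
grip_width: 27.4
tcp stop [   7.1 -138.2   47.1] tcpz 67.1 t 12.8333 F [-0.3 -0.1 -1.4] w 27.4
tiles 282 x [-13.4  50.3] y [-83.6 -43.9] z [31.3 35.8 40.1] ang 75.5
tiles 120 x [-47.6 -17.5] y [-172.6 -135.4] z [31.5 35.5 40.4] ang 7.0
tiles 212 x [19.2 60.8] y [-182.3 -132.7] z [31.2 35.8 39.9] ang 1.8
tiles 55 x [-21.1  38.8] y [-190.6 -186.2] z [30.7 35.3 40.8] ang 0.5
gauge 624 x [-25.6  42.3] y [-190.1  -91.4] z [ 42.2  55.2 112.2] ang 1.0
```

View pics/b3.png

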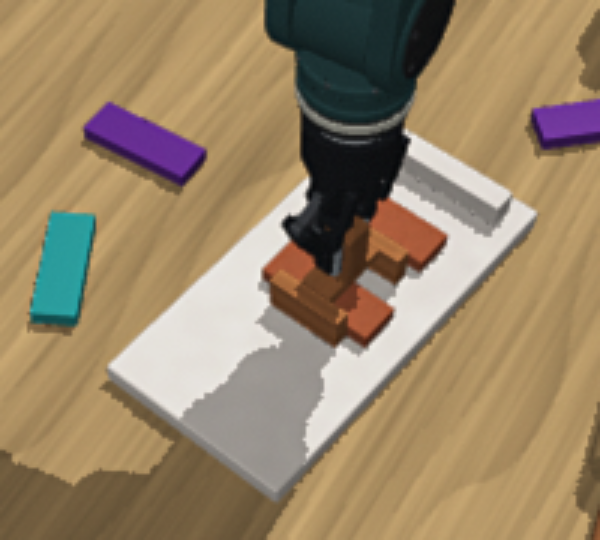

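There are 7.8 mm left between the toe (−91.4) and tile 1's edge (−83.6). Creeping on.

```bash
python3 -m inch '[[[0,0.06,0],0,1],[[0,0.06,0],0,1],[[0,0.05,0],0,1],[[0,0.04,0],0,1],[[0,0,0],0,1]]'
python3 look.py b4
```

```text
time_s: 13.3
position: [595.8, 76.8, 67.2]
tcp_rot: [1.978, 1.571, 1.815]
force: [-0.0, 0.4, -1.6]
grip_width: 27.3
tcp stop [   7.2 -132.    47.2] tcpz 67.2 t 13.3 F [-0.   0.4 -1.6] w 27.3
tiles 265 x [-14.5  50.2] y [-101.4  -44.1] z [31.3 35.9 40.3] ang 88.4
tiles 122 x [-47.5 -18.2] y [-166.8 -127.2] z [31.4 35.5 40.2] ang 0.1
tiles 272 x [-20.5  61.2] y [-183.9 -127.1] z [30.3 35.6 40.4] ang 1.2
gauge 629 x [-25.   42.6] y [-184.1  -85.2] z [ 41.9  55.3 115.1] ang 0.4
```

View pics/b4.png

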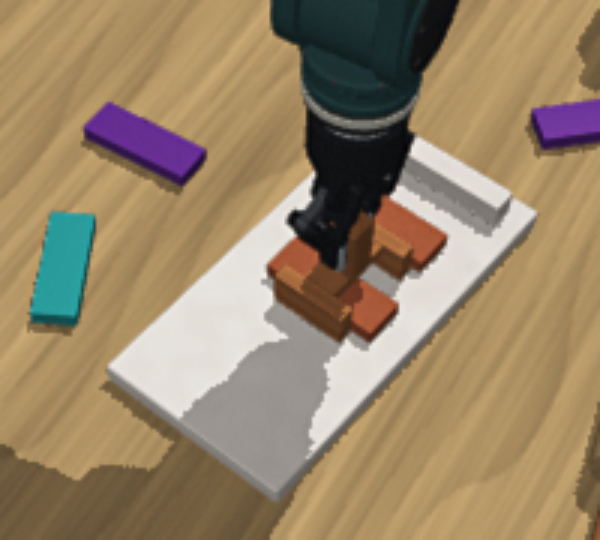

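```bash
python3 -m inch '[[[0,0.03,0],0,1],[[0,0.03,0],0,1],[[0,0,0],0,1],[[0,0,0],0,1]]'
python3 look.py b5
python3 -m inch '[[[0,-0.1,0],0,1],[[0,-0.15,0],0,1],[[0,-0.1,0],0,1],[[-0.2,0,0],0,1],[[-0.4,0,0],0,1]]'
python3 -m inch '[[[-0.6,0,0],0,1],[[-0.6,0,0],0,1],[[-0.4,0,0],0,1],[[0,0,0],0,1]]'
python3 look.py b6
```

```text
time_s: 13.68
position: [596.1, 78.3, 67.2]
tcp_rot: [0.962, 1.571, 0.799]
force: [0.2, -0.1, -0.6]
grip_width: 27.3
tcp stop [   7.2 -130.4   47.2] tcpz 67.2 t 13.6833 F [ 0.2 -0.1 -0.6] w 27.3
tiles 253 x [-12.8  49.7] y [-99.8 -43.3] z [30.5 35.6 40.7] ang 87.6
tiles 121 x [-47.4 -18.1] y [-164.5 -126.7] z [31.9 35.9 39.9] ang 3.2
tiles 202 x [19.9 61.4] y [-164.2 -126.1] z [30.3 35.6 40.2] ang 89.5
tiles 60 x [-26.1  42.3] y [-182.7 -173.1] z [30.5 35.4 40.7] ang 5.7
gauge 620 x [-25.1  42.7] y [-182.4  -84.1] z [ 42.2  55.2 112.4] ang 89.5
time_s: 14.15
position: [593.6, 67.5, 84.6]
tcp_rot: [-3.006, 1.569, 3.114]
force: [-0.7, 0.5, -1.4]
grip_width: 27.1
time_s: 14.48
position: [595.5, 67.8, 136.0]
tcp_rot: [0.157, 1.567, -0.006]
force: [1.2, -0.8, -0.0]
grip_width: 27.5
tcp stop [   8.4 -140.9  116. ] tcpz 136.0 t 14.4833 F [ 1.2 -0.8 -0. ] w 27.5
tiles 213 x [-8.5 50. ] y [-83.7 -43.7] z [30.4 35.5 39.6] ang 88.5
tiles 327 x [-42.7  60.7] y [-166.5 -126.6] z [30.7 35.3 39.3] ang 0.6
gauge 846 x [-21.8  44.4] y [-192.6  -95.4] z [ 92.8 122.9 180.4] ang 90.0
```

View pics/b6.png

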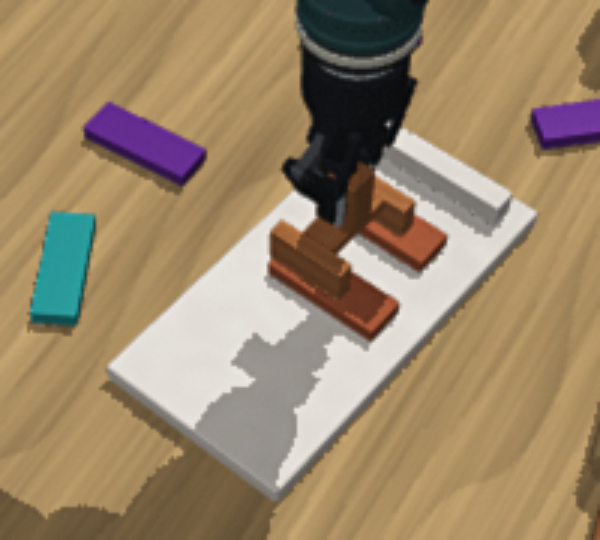

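Both gaps measure about 43 mm in scene depth and both tiles are square. I'll take the gauge to open bench around stop-frame (−100, −430), clear of the shelf and the float.

```bash
python3 -m inch '[[[0,-0.5,-0.2],0,1],[[0,-0.9,-0.35],0,1],[[0,-0.9,-0.35],0,1],[[0,-0.9,-0.35],0,1],[[0,-0.9,-0.35],0,1]]'
python3 -m inch '[[[0,-0.9,-0.35],0,1],[[0,-0.9,-0.35],0,1],[[0,-0.9,-0.35],0,1],[[0,-0.9,-0.35],0,1],[[0,-0.9,-0.35],0,1]]'
python3 -m inch '[[[0,-0.7,-0.25],0,1],[[0,-0.3,-0.1],0,1],[[0,0,0],0,1],[[0,0,0],0,1]]'
python3 - <<'E'
from h import *
print(plan(fromstop(-100,-430,26)))
for n in("scene","top"):
    p,d=robot.grab_frame(n); cv2.imwrite(f"pics/c1{n}.png",p[:,:,::-1]);np.savez(f"c1{n}.npz",p=p,d=d)
E
```

```text
time_s: 14.95
position: [525.7, -46.4, 132.2]
tcp_rot: [3.029, 1.569, 2.866]
force: [0.3, 0.1, -1.9]
grip_width: 26.9
time_s: 15.37
position: [452.0, -171.2, 132.4]
tcp_rot: [2.761, 1.57, 2.598]
force: [-0.0, -0.0, -1.0]
grip_width: 27.6
time_s: 15.7
position: [438.0, -198.0, 132.7]
tcp_rot: [2.264, 1.57, 2.1]
force: [0.2, -0.2, -1.1]
grip_width: 27.3
{'t': 15.7, 'pos': array([ 438. , -198. ,  132.7]), 'down': array([-0.   ,  0.001, -1.   ]), 'jaw': np.float64(80.6), 'q6': np.float64(-0.43), 'w': 27.3, 'F': array([ 0.2, -0.2, -1.1]), 'units_tool': array([ 2.89, -0.04,  0.12])}
```

View pics/c1scene.png

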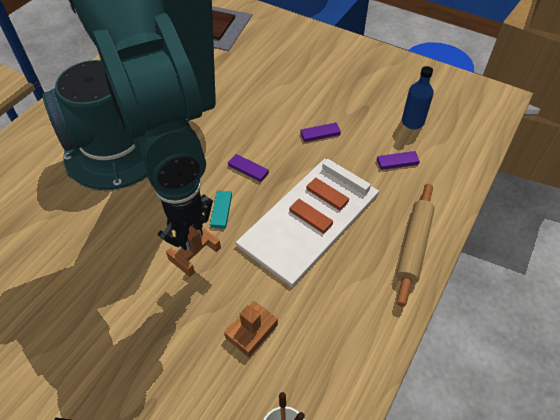

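View pics/c1top.png

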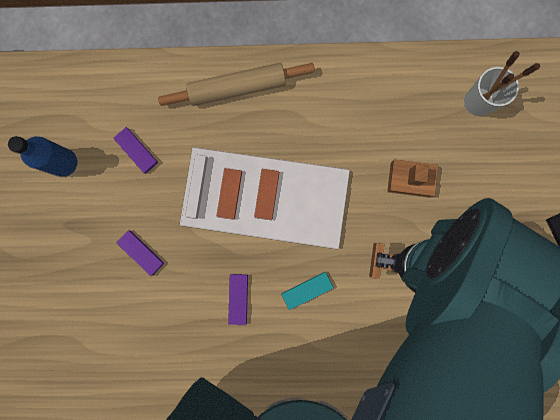

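The top view shows the tiles evenly spaced at (229,193) and (266,194), with clear bench below the gauge. I'll set it down.

```bash
python3 - <<'E'
from h import *
t=np.load("c1top.npz");P=t["p"];h=cv2.cvtColor(P,cv2.COLOR_RGB2HSV)
m=((h[...,0]<12)&(h[...,1]>120)&(h[...,2]>115)).astype(np.uint8);m[:,300:]=0
for k in cv2.findContours(m,cv2.RETR_EXTERNAL,cv2.CHAIN_APPROX_NONE)[0]:
    if cv2.contourArea(k)>300:
        r=cv2.minAreaRect(np.array([onz("top",p,36)[:2] for p in k[:,0].astype(float)],np.float32)); print(instop([*r[0],36]),r[2],r[1])
E
python3 -m inch '[[[0.4,0,0],0,1],[[0.7,0,0],0,1],[[0.7,0,0],0,1],[[0.6,0,0],0,1],[[0.3,0,0],0,1]]'
python3 -m inch '[[[0.05,0,0],0,1],[[0,0,0],0,1],[[0,0,0],0,1]]'
```

```text
[   7.  -144.6   16. ] 80.67166900634766 (37.899044036865234, 108.11849975585938)
[ -3.8 -62.   16. ] 80.6370620727539 (37.92926025390625, 107.93755340576172)
time_s: 16.22
position: [437.8, -196.7, 50.3]
tcp_rot: [2.627, 1.569, 2.465]
force: [-0.6, -1.0, -1.4]
grip_width: 27.3
time_s: 16.47
position: [438.7, -198.2, 51.4]
tcp_rot: [-0.382, 1.57, -0.544]
force: [-0.2, -0.2, -0.9]
grip_width: 27.6
```

Tile 1 is at y −62.0 and tile 2 at −144.6, 82.6 apart and square to within 0.1°, so both are nearly exact. I'll creep down to the bench and release.

```bash
python3 -m inch '[[[0.08,0,0],0,1],[[0.06,0,0],0,1],[[0,0,0],0,1]]'
python3 -m inch '[[[0.04,0,0],0,1],[[0,0,0],0,1]]'
python3 -m inch '[[[0.04,0,0],0,1],[[0,0,0],0,1]]'
```

```text
time_s: 16.72
position: [438.2, -198.3, 46.6]
tcp_rot: [-0.407, 1.57, -0.57]
force: [-0.0, 0.5, -1.2]
grip_width: 27.4
time_s: 16.88
position: [438.3, -198.5, 45.8]
tcp_rot: [-0.481, 1.57, -0.644]
force: [-2.1, -0.4, 6.0]
grip_width: 27.2
time_s: 17.05
position: [438.3, -198.5, 45.7]
tcp_rot: [-0.467, 1.569, -0.63]
force: [-9.2, 5.4, 33.3]
grip_width: 27.4
```

```bash
python3 -m inch '[[[-0.04,0,0],0,1],[[0,0,0],0,1]]'
python3 -m inch '[[[0,0,0],0,0.6],[[0,0,0],0,0.4],[[0,0,0],0,0.2],[[0,0,0],0,0],[[0,0,0],0,0]]'
python3 -m inch '[[[0,0,0],0,0],[[-0.2,0,0],0,0],[[-0.4,0,0],0,0],[[-0.7,0,0],0,0],[[-0.8,0,0],0,0]]'
python3 -m inch '[[[-0.8,0,0],0,0],[[-0.8,0,0],0,0],[[-0.8,0,0],0,0],[[-0.5,0,0],0,0],[[0,0,0],0,0]]'
python3 -m inch '[[[0,-0.8,-0.8],0,0],[[0,-0.8,-0.8],0,0],[[0,-0.8,-0.8],0,0],[[0,-0.8,-0.8],0,0],[[0,0,0],0,0]]'
python3 - <<'E'
from h import *
for n in("scene","top"):
    p,d=robot.grab_frame(n); cv2.imwrite(f"pics/d1{n}.png",p[:,:,::-1]);np.savez(f"d1{n}.npz",p=p,d=d)
    Q=cloud(n,d).reshape(-1,3); c=fromstop(-100,-430,0)
    Q=Q[(abs(Q[:,0]-439)<70)&(abs(Q[:,1]+198)<65)]
    for lo,hi in((80,97),(28,40)):
        q=Q[(Q[:,2]>lo)&(Q[:,2]<hi)]
        if len(q)>10: print(n,lo,len(q),np.median(q,0).round(1),cv2.minAreaRect(q[:,:2].astype(np.float32)))
E
```

```text
time_s: 17.22
position: [438.3, -198.5, 45.8]
tcp_rot: [-0.475, 1.57, -0.639]
force: [1.0, -0.9, 5.7]
grip_width: 27.7
time_s: 17.63
position: [438.0, -198.2, 45.2]
tcp_rot: [2.725, 1.571, 2.562]
force: [-0.3, 0.6, 0.4]
grip_width: 80.5
time_s: 18.05
position: [437.5, -197.9, 108.8]
tcp_rot: [2.714, 1.569, 2.55]
force: [1.5, 0.6, -0.2]
grip_width: 85.2
time_s: 18.47
position: [439.1, -198.9, 198.5]
tcp_rot: [-0.438, 1.566, -0.601]
force: [-0.3, -0.4, 0.5]
grip_width: 85.6
time_s: 18.88
position: [324.2, -279.4, 194.9]
tcp_rot: [-2.858, 1.569, -3.025]
force: [0.9, -0.1, -0.5]
grip_width: 85.9
scene 80 196 [ 440.3 -202.4   89.2] ((439.0626525878906, -200.57887268066406), (28.387386322021484, 38.15739440917969), 78.41929626464844)
scene 28 562 [ 440.8 -219.3   33.8] ((437.92987060546875, -199.8034210205078), (99.11830139160156, 72.85064697265625), 80.39434051513672)
top 80 256 [ 439.5 -198.6   89.6] ((439.3376770019531, -199.01339721679688), (28.6547794342041, 35.92179489135742), 81.3381118774414)
top 28 666 [ 440.4 -179.8   33.9] ((439.3758850097656, -199.3845672607422), (98.68580627441406, 69.84014892578125), 80.43741607666016)
```

View pics/d1scene.png

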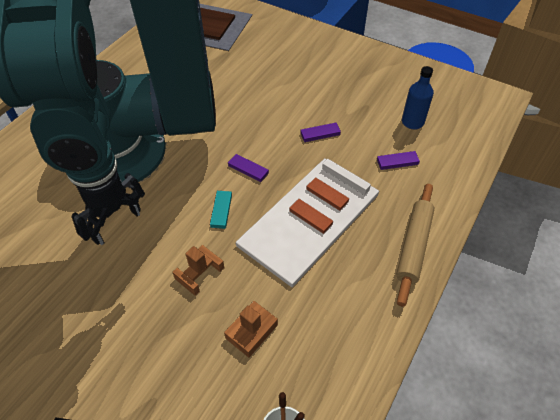

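View pics/d1top.png

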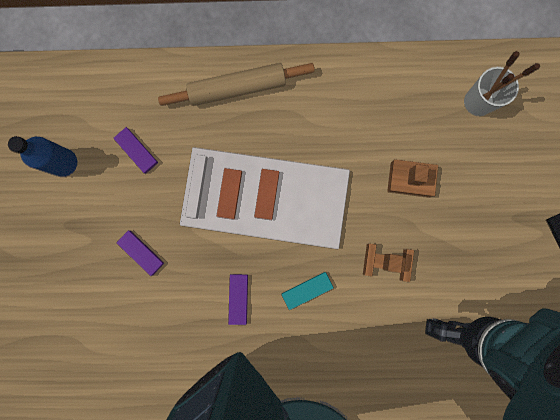

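The gauge stands upright on the bench, with its post top at z ≈ 89.5 and its toes at 34. It's at top (390,262), clear of the shelf. The tiles are evenly spaced and the robot is touching nothing, so I'll hand in.

```bash
python3 -c "
from rig import robot
print(robot.sign_off())"
```

```text
the job is handed in; nothing more can be done
None
```

I spaced both tiles with the gauge, stood it back on the bench and let go. I handed the job in at about 19 s of the 59 s allowed. Sign-off gave no verdict.

- **First tile:** I drew it in until the gauge's leading toe met the bar, where the force rose to 12 N. It measures y = −62.0 mm from the bar, x = −3.8 mm.
- **Second tile:** I drew it up to the first tile by position, because the first tile is loose and would have slid. No contact force showed, so the toe may have stopped just short. It measures 82.6 mm centre to centre from the first tile, x = +7.0 mm.
- **Squareness:** both tiles are square to the bar to about 0.1° in the top view.
- **Gauge:** it stands upright on the bench, clear of the shelf. Its post top is at about 89.5 mm and its toes at about 34 mm. The robot was clear of everything at hand-in.
- **Where checks disagreed:** the scene camera put the row about 1 to 1.5 mm farther from the bar than the top camera. That is within the 2 mm calibration error.
- **Set-down force:** it briefly reached 33 N as the gauge touched the bench, and I eased off to about 6 N before letting go.

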